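# Set out the bedside medicines on their pads

## Task

Get the bedside table ready so that a person with poor sight can find everything by touch at night: put the drinking glass, the medicine bottle, the tablet carton and the blister pack each on the wooden pad whose raised edge fits it (glass in the larger ring, bottle in the smaller ring, carton on the long narrow pad, blister pack on the shorter, broader pad), lying or standing flat and fully inside the raised edge. Keep the glass and the bottle upright and set them down rather than dropping them, and leave the trinket dish and the travel clock where they are.

Things in the scene. Friction and masses are not known exactly. Their poses are not given: they have to be found in the camera images.
- tumbler: empty clear drinking glass, standing mouth up. 86 mm tall; outside diameter 54 mm from the foot to 42 mm height, 62 mm with straight sides from 46 mm height to the rim; wall 4 mm. Weighs about 0.18 kg. Origin: centre of its underside, z up along its axis.
- pill_bottle: closed round medicine bottle, amber with a white cap, standing. 38 mm diameter all the way up, 72 mm tall, about 60 g. Origin: centre of its underside, z up along its axis.
- tablet_box: closed white tablet carton lying flat, 120 x 40 x 25 mm (x, y, z), about 50 g. Origin: centre of its underside; x along its length, y across its width, z up. The two ends count as alike.
- blister_pack: stiff silver blister pack lying flat, blisters up: slab 80 x 54 mm (x, y) with straight edges 6 mm high; eight white domes rise to 11.5 mm. About 25 g. Take it across its 54 mm width, fingertips near the table. Origin: centre of its underside; x along its length, y across, z up. Its ends count as alike.
- pad_large_ring: larger round wooden pad with cork bed, fixed to the table, for the drinking glass. 88 mm outside; bed 4 mm above the table, surrounded by a raised ring up to 8 mm above the table with 76 mm inside diameter. Origin: its centre at table height, z up.
- pad_small_ring: smaller round wooden pad with cork bed, fixed to the table, for the medicine bottle. 68 mm outside; bed 4 mm above the table, surrounded by a raised ring up to 8 mm above the table with 56 mm inside diameter. Origin: its centre at table height, z up.
- pad_long: long narrow wooden pad with cork bed, fixed to the table, for the tablet carton. 152 x 72 mm (x, y) outside; bed 4 mm above the table; raised corner angles up to 8 mm above the table enclose 140 x 60 mm. The middle 80 mm of each long side has no edge. Origin: its centre at table height; x along its length, z up. Its ends are alike.
- pad_broad: shorter, broader wooden pad with cork bed, fixed to the table, for the blister pack. 112 x 86 mm (x, y) outside; bed 4 mm above the table; raised corner angles up to 8 mm above the table enclose 100 x 74 mm. The middle 64 mm of each long side has no edge. Origin: its centre at table height; x along its length, z up. Its ends are alike.
- trinket_dish: small white bowl, 56 mm across, 22 mm tall, loose; not part of the job, to be left where it is. Origin: centre of its underside.
- travel_clock: small black block-shaped clock, white dial on its -x face, 26 x 50 x 45 mm (x, y, z), loose; not part of the job, to be left where it is. Origin: centre of its underside, z up.
Not all that is in view belongs to the job. Leave any blue or turquoise look-alike of the pill_bottle alone.

How it is judged (in metres and radians):
At the end, for the whole second after the job is handed in: Each thing at rest on the bed of its own pad (underside 2 to 6.5 mm above the table, tilt under 0.06 rad): glass and bottle within 13.5 mm of the ring's centre, carton and blister pack within 13.5 mm along and across and 0.3 rad of the pad's length, either way round (z of tumbler in the frame of pad_large_ring between 0.002 and 0.0065 m and angle between each of tumbler, pill_bottle, tablet_box, blister_pack's own z axis and vertical below 0.06 rad and linear speed of each of tumbler, pill_bottle, tablet_box, blister_pack below 0.01 m/s and horizontal distance between tumbler and pad_large_ring below 0.0135 m and z of pill_bottle in the frame of pad_small_ring between 0.002 and 0.0065 m and horizontal distance between pill_bottle and pad_small_ring below 0.0135 m and z of tablet_box in the frame of pad_long between 0.002 and 0.0065 m and x of tablet_box in the frame of pad_long between -0.0135 and 0.0135 m and y of tablet_box in the frame of pad_long between -0.0135 and 0.0135 m and angle between the x axis of tablet_box and the x axis of pad_long, either way round below 0.3 rad and z of blister_pack in the frame of pad_broad between 0.002 and 0.0065 m and x of blister_pack in the frame of pad_broad between -0.0135 and 0.0135 m and y of blister_pack in the frame of pad_broad between -0.0135 and 0.0135 m and angle between the x axis of blister_pack and the x axis of pad_broad, either way round below 0.3 rad); the robot touches nothing.
It fails at once if the trinket dish is pushed more than 30 mm (distance of trinket_dish from where it was at the start of the episode above 0.03 m).
It fails at once if the travel clock is pushed more than 30 mm (distance of travel_clock from where it was at the start of the episode above 0.03 m).
It fails at once if the glass or the bottle is tipped more than 40 degrees (angle between any of tumbler, pill_bottle's own z axis and vertical above 0.7 rad).
It fails at once if the glass or the bottle is dropped over its pad (falls free faster than 0.6 m/s, about 20 mm of fall) ((linear speed of tumbler above 0.6 m/s and contact force between the fingers and tumbler below 0.1 N and horizontal distance between tumbler and pad_large_ring below 0.05 m) or (linear speed of pill_bottle above 0.6 m/s and contact force between the fingers and pill_bottle below 0.1 N and horizontal distance between pill_bottle and pad_small_ring below 0.05 m)).
It also fails if it takes over 115 s, if anything falls off the work surface, if the arm or the gripper's body presses on something with over 40 N, if the wrist force passes 120 N, or if a joint passes its speed limit or range.

## Robot

A 7-joint arm with a two-finger parallel gripper is mounted at the origin on the work surface. World frame = base frame: x ahead of the robot, y to its left, z up, the work surface at z = 0. Lengths are in mm, angles in rad, forces in N, time in s.
With the tool pointing down it reaches from about 425 to 925 mm from the base axis. Payload 6.8 kg.
Tool frame: the origin (TCP) lies at the very end of the fingers, on their centre line; the grasp point (between the pads) lies env.hold_point_z behind it (env.hold_point_z is the distance from the TCP to the grasp point, in mm); z points along the fingers, y is the line along which they close (so a half turn about z gives the same grasp; the last joint's range is limited). The gripper opens to 88 mm and grips with 3 to 60 N. Pads are 20 mm wide; open, the fingers measure 115 mm over their backs; the gripper's body (75 mm by 178 mm) begins 61 mm behind the grasp point.
Start: joints at [-1.325, 0.477, 0.022, 1.555, -0.011, 1.109, -0.083], TCP at [233.861, 633.212, 199.164] pointing down, gripper open.
Joint ranges: [-2.96, 2.96], [-0.34, 2.1], [-1.41, 1.46], [0.24, 2.44], [-1.37, 4.51], [0.17, 1.92], [-2.96, 2.96]. Speed limits (rad/s): [2.39, 2.39, 3.14, 3.14, 3.14, 3.14, 3.14].

## Interface

Orientations are given as a unit quaternion [x, y, z, w].
In Python, from plant import env gives the robot as it stands. The module is installed in compiled form; this text tells all that it offers.
- The arm moves only by the shell command python3 -m creep 'ROWS' [FORCE]. ROWS is JSON, a list of rows, each an object with "linear": the shift along the tool's x, y, z scaled (see below), a list of three; "angular": the turn, a rotation vector about the tool's x, y, z scaled (see below), a list of three; "gripper": the closure, from -1 (fully open) to 1 (shut). A call has 1 to 10 rows; each row is the pose to reach, as a shift and turn from the pose commanded when the call began, along the tool's axes at that moment; what a row does not reach only later rows make up. The controller multiplies each number of a shift by 0.25 m and each number of a turn by 90 degrees. A row lasts 1/12 s, in which the tool goes at most 41.7 mm and 7.16 degrees, less where a joint would pass 70% of its speed; a pose out of reach is approached as far as the arm can. A call with a number of a shift or a turn outside -1 to 1 is refused whole. A call with a gripper value outside its range is refused whole. The fingers move at their own pace and stop on an object; FORCE is the grip in N (left out, the last holds). Time passes only in rows, so rows that repeat a pose let the fingers close. It gives the time, the measured TCP pose, the force, the opening and the grip force at its end, in the units of the state.
- env.observe(): the state, without advancing time (a new reading comes with each control period).
- env.get_image(name): name is "scene" or "side" or "wrist"; returns a dict with "color" (400x640x3 uint8, red, green, blue), "depth" (400x640 float32, mm along the optical axis (not along the pixel's ray), 0 where there is no reading), "K" (3x3 intrinsics, pixels), "cam_to_world" (4x4, takes a point from camera to world coordinates). Camera axes: x right, y down, z forward; pixel columns grow to the right and rows downward; lengths in mm; the calibration is good to about 2 mm. A picture is of the moment at which its call begins.
- env.close_job(): hands the job in; it is judged then, once.
The state is a dict: "time_s": time; "joint_pos": joint angles; "joint_velocities": joint speeds; "effort": joint torques, N m; "ee_pos": TCP position; "ee_rot": TCP orientation; "contact_force": force on the tool from outside, world axes, zero at the start; "moment": the same for the moment, N m; "opening": finger opening in mm; "gripper_force": force on a finger pad.
Only numpy, scipy, OpenCV 4.12 (cv2) and the standard library are available. Lean on these libraries where they do the work, as an engineer would, in place of code of your own. Each camera call takes 0.05 s, during which the arm holds its last target. There are 200 camera calls.

## Working session

There is one attempt and no reset: what is moved stays moved. The work goes in short steps, Python scripts to look and compute and a shell command to move; the robot and the scene stay as the last step left them, time stands still between calls to the robot, and variables do not carry over. Pictures are saved under pics/ and viewed, at most 15 in all, crops included, and the job is handed in when it is done.

```bash
mkdir -p pics; python3 - <<'E'
from plant import env
import cv2,pickle,numpy as np
print(env.observe(), env.hold_point_z)
for n in("scene","side","wrist"):
    d=env.get_image(n);cv2.imwrite(f"pics/{n}0.png",d["color"][:,:,::-1]);pickle.dump(d,open(f"{n}0.pkl","wb"))
    print(n,d["K"].round(1).tolist(),d["cam_to_world"].round(3).tolist())
E
```

```text
{'time_s': 0.0, 'joint_pos': array([-1.32510463,  0.47779863,  0.02233546,  1.55643695, -0.01147865,
        1.10928281, -0.08309316]), 'joint_velocities': array([ 9.20469544e-04,  3.68007284e-05, -2.68376092e-04, -2.00516629e-03,
        3.32354939e-04, -3.33166402e-04,  1.14388552e-03]), 'effort': array([-4.34704734e-04, -5.82851422e+01,  1.53477587e+00, -2.72609746e+01,
       -5.42412861e-02,  1.70026731e-02,  1.92698358e-04]), 'ee_pos': array([233.65882405, 632.58948126, 198.18879138]), 'ee_rot': array([ 1.75954019e-01,  9.84397976e-01, -8.94878794e-04, -8.35451903e-05]), 'contact_force': array([-0.08444773, -0.90165636,  0.30812273]), 'moment': array([ 0.0265051 , -0.02086217, -0.04043943]), 'gripper_force': 0.0, 'opening': 87.91479070782044} 18.700000000000003
scene [[422.3, 0.0, 320.0], [0.0, 422.3, 192.5], [0.0, 0.0, 1.0]] [[0.088, 0.837, -0.54, 1140.093], [0.996, -0.076, 0.045, -45.858], [-0.003, -0.541, -0.841, 956.753], [0.0, 0.0, 0.0, 1.0]]
side [[411.1, 0.0, 316.4], [0.0, 411.1, 195.0], [0.0, 0.0, 1.0]] [[-0.956, -0.193, 0.223, 323.817], [-0.295, 0.662, -0.689, 672.303], [-0.015, -0.724, -0.689, 716.912], [0.0, 0.0, 0.0, 1.0]]
wrist [[356.8, 0.0, 318.4], [0.0, 356.8, 196.9], [0.0, 0.0, 1.0]] [[0.347, 0.902, 0.258, 163.779], [0.938, -0.333, -0.098, 658.653], [-0.002, 0.276, -0.961, 384.749], [0.0, 0.0, 0.0, 1.0]]
```

View pics/scene0.png

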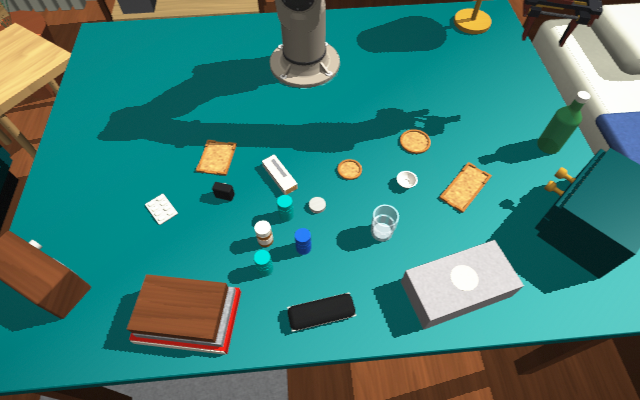

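View pics/side0.png

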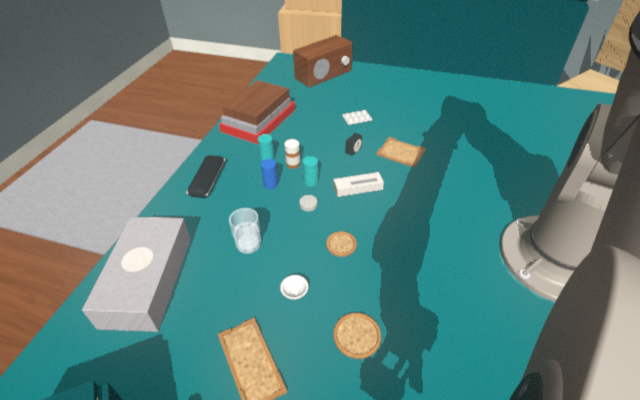

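The scene image shows these things:
- **To move:** blister pack (160,208), amber bottle (263,233), carton (280,173), glass (384,222).
- **Pads:** large ring (415,141), small ring (349,169), long pad (465,187), broad pad (216,157).
- **To leave:** dish (406,180), clock (223,190).
- **Possible mix-ups for the bottle:** turquoise (285,207) and (262,262), blue (303,240), grey-white puck (317,205). By the description, the bottle is the amber one with the white cap at (263,233). I'll check it in a crop.

```bash
cat > h.py <<'E'
import numpy as np,cv2,pickle
def cloud(d):
    z=d["depth"];v,u=np.mgrid[:400,:640];K=d["K"]
    P=np.stack([(u-K[0,2])/K[0,0]*z,(v-K[1,2])/K[1,1]*z,z,np.ones_like(z)],-1)
    W=(P@d["cam_to_world"].T)[...,:3];W[z==0]=np.nan;return W
def pix(d,u,v,h):
    "world point at height h under pixel"
    T=d["cam_to_world"];K=d["K"];r=T[:3,:3]@np.array([(u-K[0,2])/K[0,0],(v-K[1,2])/K[1,1],1]);o=T[:3,3]
    return o+r*(h-o[2])/r[2]
def proj(d,p):
    q=np.linalg.inv(d["cam_to_world"])@np.r_[p,1];q=d["K"]@q[:3];return q[:2]/q[2]
E
python3 - <<'E'
from h import *
d=pickle.load(open("scene0.pkl","rb"));W=cloud(d);c=d["color"]
cv2.imwrite("pics/crop.png",cv2.resize(c[120:285,130:510,::-1],None,fx=2.1,fy=2.1,interpolation=cv2.INTER_CUBIC))
t=W[100:130,300:400,2];print("table z",np.nanmedian(t),np.nanstd(t))
hsv=cv2.cvtColor(c,cv2.COLOR_RGB2HSV)
roi=np.zeros((400,640),bool);roi[125:285,130:510]=1
def comps(m,lab,amin=25):
    n,L,s,ce=cv2.connectedComponentsWithStats(m.astype(np.uint8))
    for i in range(1,n):
        if s[i,4]<amin: continue
        P=W[L==i];P=P[~np.isnan(P[:,0])]
        if len(P)<5: continue
        print(lab,"px",ce[i].round(),s[i,4],"med",np.median(P,0).round(1),"zmax",np.percentile(P[:,2],97).round(1),"rect",[np.round(x,1) for x in cv2.minAreaRect(P[:,:2].astype(np.float32))])
teal=(hsv[...,0]>80)&(hsv[...,0]<98)&(hsv[...,1]>120)
comps(roi&(hsv[...,0]>5)&(hsv[...,0]<25)&(hsv[...,1]>80),"wood")
comps(roi&(W[...,2]>9),"high")
comps(roi&(hsv[...,1]<70)&(hsv[...,2]>110),"white")
E
```

```text
table z -2.697006836876085 1.9405474343798046
wood px [415. 141.] 581 med [374.1 296.6   2.5] zmax 7.3 rect [array([374.1, 295.9]), array([87.8, 89.3]), np.float64(60.8)]
wood px [216. 157.] 987 med [ 381.9 -278.6    2.1] zmax 6.3 rect [array([ 376.9, -278.5]), array([ 93.3, 121.2]), np.float64(77.3)]
wood px [349. 169.] 391 med [457.5  93.8   2.8] zmax 7.9 rect [array([458. ,  94.3]), array([64.3, 66.7]), np.float64(82.6)]
wood px [465. 187.] 1278 med [544.8 397.8   2.2] zmax 7.1 rect [array([542.4, 398.9]), array([ 73.9, 154. ]), np.float64(44.7)]
wood px [291. 189.] 44 med [515.9 -71.   13.1] zmax 21.1 rect [array([516.3, -71.2]), array([ 3.7, 32.1]), np.float64(27.4)]
wood px [264. 238.] 41 med [ 671.5 -141.5   43.8] zmax 51.9 rect [array([ 669.2, -142.3]), array([12.1, 34.7]), np.float64(2.1)]
wood px [175. 281.] 511 med [ 777.  -340.2   78.1] zmax 81.2 rect [array([ 775.7, -312.7]), array([177.5,  22.6]), np.float64(84.3)]
high px [280. 173.] 607 med [469.9 -98.4  22.4] zmax 25.9 rect [array([ 463.7, -100. ]), array([122.9,  40.8]), np.float64(29.3)]
high px [407. 178.] 187 med
[... 1467 characters left out ...]
.2, 238.9]), array([61.3, 53.8]), np.float64(44.4)]
white px [161. 209.] 562 med [ 542.5 -413.8    4.6] zmax 9.9 rect [array([ 538.1, -416.3]), array([89.3, 55. ]), np.float64(34.9)]
white px [317. 204.] 205 med [567.4  -4.7  11.7] zmax 15.0 rect [array([564.9,  -8. ]), array([50. , 43.3]), np.float64(55.2)]
white px [383. 225.] 520 med [676.1 146.5  52.2] zmax 85.0 rect [array([637.6, 145.2]), array([107.2,  61.7]), np.float64(15.2)]
white px [263. 231.] 306 med [ 662.8 -141.4   67.8] zmax 72.6 rect [array([ 636.8, -150.1]), array([81. , 36.9]), np.float64(21.0)]
white px [465. 268.] 3139 med [800.4 317.   68.3] zmax 71.4 rect [array([798.3, 315.5]), array([128. , 272.2]), np.float64(14.2)]
```

View pics/crop.png

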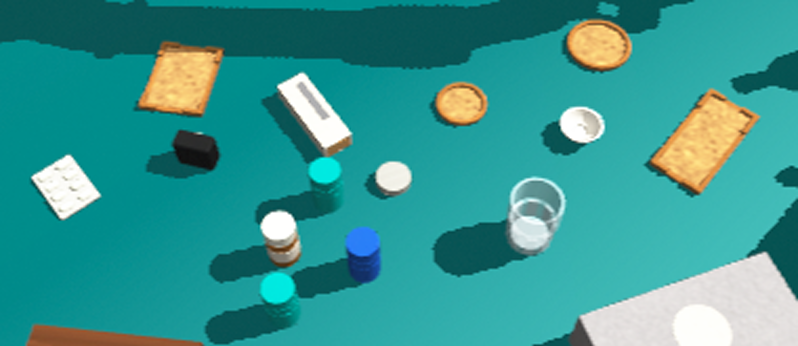

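The crop confirms it: the amber bottle with the white cap is at about crop (281,238). The turquoise and blue bottles are separate. The measured sizes fit (glass 62, bottle 37, carton 122x41), so I'll fetch the glass first.

```bash
cat > go.py <<'E'
# usage: go.py x y z [tool-y angle deg]  -> numbers for one call (split if >1 / >71deg)
import sys,numpy as np
from plant import env
from scipy.spatial.transform import Rotation as R
s=env.observe();a=list(map(float,sys.argv[1:]));r=R.from_quat(s["ee_rot"]);M=r.as_matrix()
L=M.T@(np.array(a[:3])-s["ee_pos"])/250
c=np.degrees(np.arctan2(M[1,1],M[0,1]));print("t",round(s["time_s"],2),"pos",s["ee_pos"].round(1),"yaw",c.round(1),"open",round(s["opening"],1),"grip",round(s["gripper_force"],1),"j7",s["joint_pos"][6].round(2))
turn=0
if len(a)>3:
    y=np.radians(a[3]);G=np.array([[np.sin(y),np.cos(y),0],[-np.cos(y),np.sin(y),0],[0,0,-1]])
    Y,Z=G[:,1],np.array([0,0,-1]);G=np.stack([np.cross(Y,Z),Y,Z],1)
    turn=R.from_matrix(M.T@G).as_rotvec()/(np.pi/2)
print("linear",L.round(3),"angular",np.round(turn,3),"rows>=",np.ceil(np.linalg.norm(L)*250/41.7))
E
r='{"linear":[-0.756,-0.407,0],"angular":[0,0,0],"gripper":-1}' ; python3 go.py 659.5 150.8 100 69.8
python3 -m creep '[{"linear":[-0.756,-0.407,0],"angular":[0,0,0],"gripper":-1},{"linear":[-0.756,-0.407,0],"angular":[0,0,0],"gripper":-1},{"linear":[-0.756,-0.407,0],"angular":[0,0,0],"gripper":-1},{"linear":[-0.756,-0.407,0],"angular":[0,0,0],"gripper":-1},{"linear":[-0.756,-0.407,0],"angular":[0,0,0],"gripper":-1},{"linear":[-0.756,-0.407,0],"angular":[0,0,0],"gripper":-1}]' 20
```

```text
t 0.15 pos [233.7 632.7 198.4] yaw 69.7 open 87.9 grip 0.0 j7 -0.08
linear [-2.266 -1.218  0.396] angular [-0.001  0.    -0.001] rows>= 16.0
time_s: 0.65
ee_pos: [382.7, 464.6, 199.2]
ee_rot: [0.181, 0.983, -0.002, 0.002]
contact_force: [1.5, -1.0, -0.7]
opening: 87.9
gripper_force: 0.0
```

```bash
python3 -m creep '[{"linear":[0,0,0],"angular":[0,0,0],"gripper":-1},{"linear":[0,0,0],"angular":[0,0,0],"gripper":-1},{"linear":[0,0,0],"angular":[0,0,0],"gripper":-1}]'; python3 go.py 659.5 150.8 150 69.8
```

```text
time_s: 0.9
ee_pos: [374.0, 474.0, 199.0]
ee_rot: [0.175, 0.985, 0.0, -0.001]
contact_force: [-1.0, -0.5, -0.1]
opening: 88.0
gripper_force: 0.0
t 0.9 pos [374. 474. 199.] yaw 69.9 open 88.0 grip 0.0 j7 0.24
linear [-1.517 -0.822  0.194] angular [ 0.    -0.001  0.001] rows>= 11.0
```

```bash
python3 -m creep '[{"linear":[-0.8,-0.42,0],"angular":[0,0,0],"gripper":-1},{"linear":[-0.8,-0.42,0],"angular":[0,0,0],"gripper":-1},{"linear":[-0.8,-0.42,0],"angular":[0,0,0],"gripper":-1},{"linear":[-0.8,-0.42,0],"angular":[0,0,0],"gripper":-1},{"linear":[-0.8,-0.42,0],"angular":[0,0,0],"gripper":-1},{"linear":[-0.8,-0.42,0],"angular":[0,0,0],"gripper":-1}]' >/dev/null
python3 -m creep '[{"linear":[-0.715,-0.4,0],"angular":[0,0,0],"gripper":-1},{"linear":[-0.715,-0.4,0],"angular":[0,0,0],"gripper":-1},{"linear":[-0.715,-0.4,0],"angular":[0,0,0],"gripper":-1},{"linear":[-0.715,-0.4,0],"angular":[0,0,0],"gripper":-1},{"linear":[-0.715,-0.4,0],"angular":[0,0,0],"gripper":-1},{"linear":[-0.715,-0.4,0],"angular":[0,0,0],"gripper":-1},{"linear":[-0.715,-0.4,0],"angular":[0,0,0],"gripper":-1},{"linear":[-0.715,-0.4,0],"angular":[0,0,0],"gripper":-1},{"linear":[-0.715,-0.4,0],"angular":[0,0,0],"gripper":-1}]'; python3 go.py 659.5 150.8 45 69.8
python3 - <<'E'
from plant import env
import cv2,pickle
d=env.get_image("wrist");cv2.imwrite("pics/w1.png",d["color"][:,:,::-1]);pickle.dump(d,open("w1.pkl","wb"))
from h import *
print(proj(d,[659.5,150.8,86]),proj(d,[659.5,150.8,0]))
W=cloud(d);m=(W[...,2]>70)&(abs(W[...,0]-659)<60)&(abs(W[...,1]-151)<60)&(W[...,2]<95)
P=W[m];print(len(P),cv2.minEnclosingCircle(P[:,:2].astype(np.float32)),cv2.minAreaRect(P[:,:2].astype(np.float32)))
E
```

```text
time_s: 2.15
ee_pos: [659.0, 152.3, 198.8]
ee_rot: [0.174, 0.985, 0.001, -0.001]
contact_force: [-0.2, 0.0, 0.6]
opening: 87.7
gripper_force: 0.0
t 2.15 pos [659.  152.3 198.8] yaw 70.0 open 87.7 grip 0.0 j7 0.99
linear [-0.005 -0.005  0.615] angular [ 0.001 -0.001  0.002] rows>= 4.0
[317.30337622 185.69083275] [317.51023513 166.56042781]
1443 ((656.3033447265625, 150.9909210205078), 30.89997100830078) ((656.16015625, 151.03187561035156), (60.98553466796875, 60.9546012878418), 5.4276604652404785)
```

View pics/w1.png

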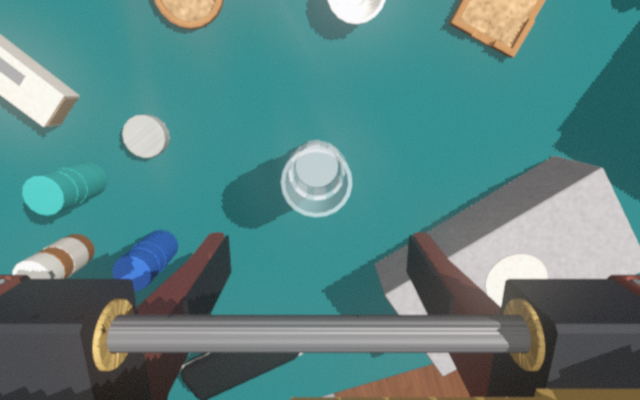

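The wrist picture shows the rim centred at (317,180), between the fingertips at (225,240) and (417,240). Depth puts the glass at (656–659,151). Descending.

```bash
python3 -m creep '[{"linear":[0.003,-0.005,0.3],"angular":[0,0,0],"gripper":-1},{"linear":[0.003,-0.005,0.3],"angular":[0,0,0],"gripper":-1},{"linear":[0.003,-0.005,0.6],"angular":[0,0,0],"gripper":-1},{"linear":[0.003,-0.005,0.6],"angular":[0,0,0],"gripper":-1},{"linear":[0.003,-0.005,0.6],"angular":[0,0,0],"gripper":-1},{"linear":[0.003,-0.005,0.6],"angular":[0,0,0],"gripper":-1},{"linear":[0.003,-0.005,0.6],"angular":[0,0,0],"gripper":-1}]'
python3 -m creep '[{"linear":[0,0,0],"angular":[0,0,0],"gripper":1},{"linear":[0,0,0],"angular":[0,0,0],"gripper":1},{"linear":[0,0,0],"angular":[0,0,0],"gripper":1},{"linear":[0,0,0],"angular":[0,0,0],"gripper":1},{"linear":[0,0,0],"angular":[0,0,0],"gripper":1},{"linear":[0,0,0],"angular":[0,0,0],"gripper":1},{"linear":[0,0,0],"angular":[0,0,0],"gripper":1}]' 20
```

```text
time_s: 2.78
ee_pos: [660.2, 149.2, 51.4]
ee_rot: [0.175, 0.985, 0.001, 0.001]
contact_force: [0.9, 1.0, 0.5]
opening: 87.9
gripper_force: 0.0
time_s: 3.37
ee_pos: [660.0, 148.4, 50.3]
ee_rot: [0.176, 0.984, 0.001, 0.001]
contact_force: [-0.5, 0.3, 6.0]
opening: 61.8
gripper_force: 20.0
```

```bash
python3 -m creep '[{"linear":[0,0,-0.1],"angular":[0,0,0],"gripper":1},{"linear":[0,0,-0.2],"angular":[0,0,0],"gripper":1},{"linear":[0,0,-0.3],"angular":[0,0,0],"gripper":1},{"linear":[0,0,-0.36],"angular":[0,0,0],"gripper":1},{"linear":[0,0,-0.36],"angular":[0,0,0],"gripper":1},{"linear":[0,0,-0.36],"angular":[0,0,0],"gripper":1},{"linear":[0,0,-0.36],"angular":[0,0,0],"gripper":1}]'; python3 go.py 377 295 140
```

```text
time_s: 3.95
ee_pos: [657.7, 147.5, 137.3]
ee_rot: [0.176, 0.984, -0.001, -0.001]
contact_force: [0.9, -0.4, -1.9]
opening: 61.5
gripper_force: 20.0
t 3.95 pos [657.7 147.5 137.3] yaw 69.7 open 61.5 grip 20.0 j7 1.0
linear [ 1.258  0.164 -0.008] angular 0 rows>= 8.0
```

```bash
python3 -m creep '[{"linear":[0.1,0.01,0],"angular":[0,0,0],"gripper":1},{"linear":[0.22,0.03,0],"angular":[0,0,0],"gripper":1},{"linear":[0.36,0.05,0],"angular":[0,0,0],"gripper":1},{"linear":[0.5,0.065,0],"angular":[0,0,0],"gripper":1},{"linear":[0.6,0.08,0],"angular":[0,0,0],"gripper":1}]'
python3 -m creep '[{"linear":[0.14,0.02,0],"angular":[0,0,0],"gripper":1},{"linear":[0.28,0.035,0],"angular":[0,0,0],"gripper":1},{"linear":[0.42,0.055,0],"angular":[0,0,0],"gripper":1},{"linear":[0.54,0.07,0],"angular":[0,0,0],"gripper":1},{"linear":[0.62,0.08,0],"angular":[0,0,0],"gripper":1},{"linear":[0.655,0.084,0],"angular":[0,0,0],"gripper":1},{"linear":[0.655,0.084,0],"angular":[0,0,0],"gripper":1},{"linear":[0.655,0.084,0],"angular":[0,0,0],"gripper":1},{"linear":[0.655,0.084,0],"angular":[0,0,0],"gripper":1}]'
python3 go.py 377 295 54
python3 - <<'E'
from plant import env
import cv2,pickle
d=env.get_image("scene");cv2.imwrite("pics/s2.png",cv2.resize(d["color"][60:220,300:500,::-1],None,fx=3.5,fy=3.5))
E
```

```text
time_s: 4.37
ee_pos: [520.9, 219.3, 136.9]
ee_rot: [0.175, 0.985, -0.001, -0.002]
contact_force: [-1.2, 0.7, -1.6]
opening: 61.9
gripper_force: 20.0
time_s: 5.12
ee_pos: [380.3, 293.9, 138.8]
ee_rot: [0.177, 0.984, -0.0, 0.0]
contact_force: [-0.3, -0.7, -2.6]
opening: 62.0
gripper_force: 20.0
t 5.12 pos [380.3 293.9 138.8] yaw 69.6 open 62.0 grip 20.0 j7 0.46
linear [ 0.014 -0.     0.339] angular 0 rows>= 3.0
```

View pics/s2.png

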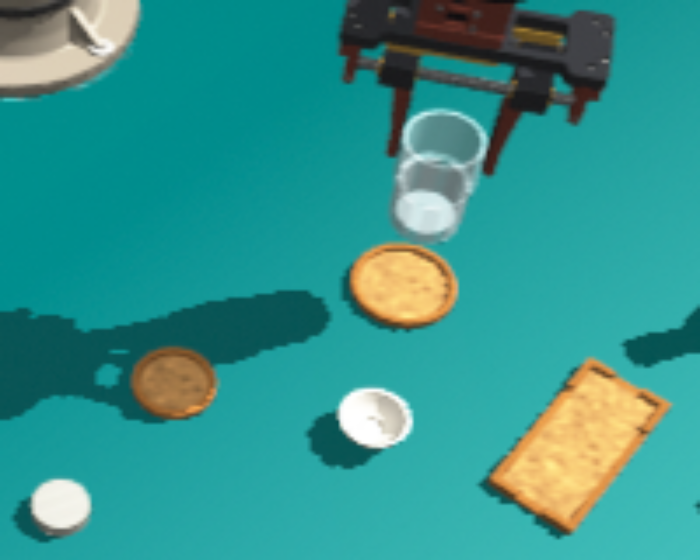

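The glass hangs upright above the ring: its underside is at crop (426,213) and the ring at (403,285). I'll check that it is truly over the ring.

```bash
python3 - <<'E'
from plant import env
from h import *
d=env.get_image("scene")
print(proj(d,[374,296,88]), pix(d,421.7,120.9,90),pix(d,415,141,6))
w=env.get_image("wrist");W=cloud(w)
m=(W[...,2]>140)&(W[...,2]<185)&(abs(W[...,0]-377)<40)&(abs(W[...,1]-295)<40);P=W[m];print(len(P),cv2.minEnclosingCircle(P[:,:2].astype(np.float32)))
E
python3 go.py 377 295 54
```

```text
[420.36185232 120.74135828] [376.66650742 298.73279077  90.        ] [377.61460366 295.79876533   6.        ]
10323 ((370.4544677734375, 297.4114685058594), 39.78415298461914)
t 5.27 pos [380.1 294.1 139. ] yaw 69.6 open 61.8 grip 20.0 j7 0.46
linear [ 0.013 -0.001  0.34 ] angular 0 rows>= 3.0
```

```bash
python3 -m creep '[{"linear":[0.008,-0.004,0.12],"angular":[0,0,0],"gripper":1},{"linear":[0.008,-0.004,0.22],"angular":[0,0,0],"gripper":1},{"linear":[0.008,-0.004,0.29],"angular":[0,0,0],"gripper":1},{"linear":[0.008,-0.004,0.32],"angular":[0,0,0],"gripper":1},{"linear":[0.008,-0.004,0.328],"angular":[0,0,0],"gripper":1},{"linear":[0.008,-0.004,0.328],"angular":[0,0,0],"gripper":1},{"linear":[0.008,-0.004,0.328],"angular":[0,0,0],"gripper":1}]'
python3 -m creep '[{"linear":[0,0,0.006],"angular":[0,0,0],"gripper":1},{"linear":[0,0,0.012],"angular":[0,0,0],"gripper":1},{"linear":[0,0,0.012],"angular":[0,0,0],"gripper":1},{"linear":[0,0,0.012],"angular":[0,0,0],"gripper":1}]'
```

```text
time_s: 5.85
ee_pos: [377.6, 295.2, 58.0]
ee_rot: [0.176, 0.984, 0.001, 0.0]
contact_force: [-0.0, 0.1, -1.4]
opening: 61.9
gripper_force: 20.0
time_s: 6.18
ee_pos: [376.8, 294.9, 54.5]
ee_rot: [0.176, 0.984, 0.0, 0.0]
contact_force: [-0.9, -0.1, -1.5]
opening: 61.8
gripper_force: 20.0
```

```bash
python3 -m creep '[{"linear":[0,0,0.005],"angular":[0,0,0],"gripper":1},{"linear":[0,0,0.005],"angular":[0,0,0],"gripper":1}]' | sed -n '2p;4p'
python3 -m creep '[{"linear":[0,0,0.005],"angular":[0,0,0],"gripper":1},{"linear":[0,0,0.005],"angular":[0,0,0],"gripper":1}]'| sed -n '2p;4p'
```

```text
ee_pos: [377.3, 295.4, 53.9]
contact_force: [-0.7, -0.6, 7.8]
ee_pos: [377.7, 296.2, 53.3]
contact_force: [-1.8, -0.4, 12.7]
```

```bash
python3 -m creep '[{"linear":[0,0,0],"angular":[0,0,0],"gripper":-1},{"linear":[0,0,0],"angular":[0,0,0],"gripper":-1},{"linear":[0,0,0],"angular":[0,0,0],"gripper":-1},{"linear":[0,0,0],"angular":[0,0,0],"gripper":-1},{"linear":[0,0,-0.1],"angular":[0,0,0],"gripper":-1},{"linear":[0,0,-0.25],"angular":[0,0,0],"gripper":-1},{"linear":[0,0,-0.4],"angular":[0,0,0],"gripper":-1},{"linear":[0,0,-0.5],"angular":[0,0,0],"gripper":-1},{"linear":[0,0,-0.5],"angular":[0,0,0],"gripper":-1},{"linear":[0,0,-0.5],"angular":[0,0,0],"gripper":-1}]'; python3 go.py 657 -142.5 150 69.8
```

```text
time_s: 7.35
ee_pos: [377.4, 295.4, 177.8]
ee_rot: [0.176, 0.984, 0.001, 0.001]
contact_force: [-0.3, -0.1, -0.7]
opening: 87.7
gripper_force: 0.0
t 7.35 pos [377.4 295.4 177.8] yaw 69.7 open 87.7 grip 0.0 j7 0.45
linear [-1.656 -1.256  0.109] angular [ 0.002  0.001 -0.001] rows>= 13.0
```

```bash
python3 -m creep '[{"linear":[-0.85,-0.64,0],"angular":[0,0,0],"gripper":-1},{"linear":[-0.85,-0.64,0],"angular":[0,0,0],"gripper":-1},{"linear":[-0.85,-0.64,0],"angular":[0,0,0],"gripper":-1},{"linear":[-0.85,-0.64,0],"angular":[0,0,0],"gripper":-1},{"linear":[-0.85,-0.64,0],"angular":[0,0,0],"gripper":-1},{"linear":[-0.85,-0.64,0],"angular":[0,0,0],"gripper":-1},{"linear":[-0.85,-0.64,0],"angular":[0,0,0],"gripper":-1}]' >/dev/null
python3 -m creep '[{"linear":[-0.806,-0.616,0],"angular":[0,0,0],"gripper":-1},{"linear":[-0.806,-0.616,0],"angular":[0,0,0],"gripper":-1},{"linear":[-0.806,-0.616,0],"angular":[0,0,0],"gripper":-1},{"linear":[-0.806,-0.616,0],"angular":[0,0,0],"gripper":-1},{"linear":[-0.806,-0.616,0],"angular":[0,0,0],"gripper":-1},{"linear":[-0.806,-0.616,0],"angular":[0,0,0],"gripper":-1},{"linear":[-0.806,-0.616,0],"angular":[0,0,0],"gripper":-1},{"linear":[-0.806,-0.616,0],"angular":[0,0,0],"gripper":-1},{"linear":[-0.806,-0.616,0],"angular":[0,0,0],"gripper":-1},{"linear":[-0.806,-0.616,0],"angular":[0,0,0],"gripper":-1}]' >/dev/null
python3 - <<'E'
from plant import env
from h import *
d=env.get_image("wrist");cv2.imwrite("pics/w2.png",d["color"][:,:,::-1])
W=cloud(d);m=(W[...,2]>64)&(W[...,2]<80)&(np.hypot(W[...,0]-657,W[...,1]+142)<32);P=W[m].astype(np.float32)
print(len(P),cv2.minEnclosingCircle(P[:,:2]),proj(d,[657,-142,72]))
s=env.get_image("scene");W=cloud(s)
m=(np.hypot(W[...,0]-377,W[...,1]-296)<34)&(W[...,2]>75)&(W[...,2]<100);P=W[m].astype(np.float32);print("glass",len(P),cv2.minEnclosingCircle(P[:,:2]),P[:,2].max())
E
python3 go.py 657 -142.5 30 69.8
```

```text
t 8.82 pos [ 655.5 -140.9  175.8] yaw 69.9 open 87.8 grip 0.0 j7 1.5
linear [-0.009 -0.005  0.583] angular [ 0.    -0.001  0.001] rows>= 4.0Traceback (most recent call last):
  File "<stdin>", line 5, in <module>
cv2.error: OpenCV(4.12.0) /io/opencv/modules/imgproc/src/shapedescr.cpp:201: error: (-215:Assertion failed) count >= 0 && (depth == CV_32F || depth == CV_32S) in function 'minEnclosingCircle'
```

View pics/w2.png

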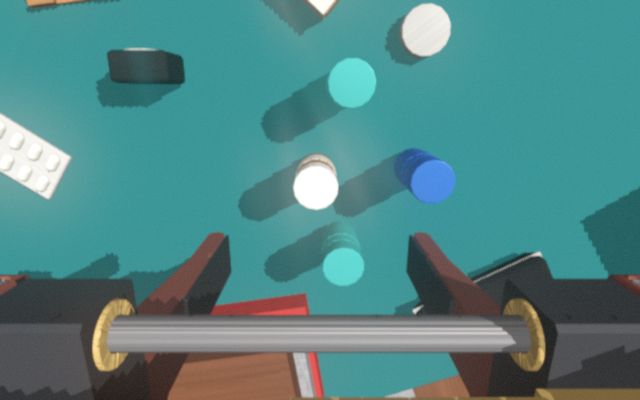

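The white cap is at (316,186), centred between the fingertips at (225,240) and (417,240). The turquoise bottle at (343,265) and the blue one at (430,180) are clear of the finger paths.

```bash
python3 - <<'E'
from plant import env
from h import *
d=env.get_image("wrist");print(pix(d,316,186,72), np.isnan(cloud(d)[186,316]).any(), cloud(d)[186,316])
s=env.get_image("scene");W=cloud(s)
m=(np.hypot(W[...,0]-377,W[...,1]-296)<40)&(W[...,2]>75)&(W[...,2]<105);P=W[m].astype(np.float32);print("glass",len(P),cv2.minEnclosingCircle(P[:,:2]) if len(P) else W[110:150:6,415])
E
```

```text
[ 653.69013287 -142.63917083   72.        ] False [ 653.43753731 -142.5384814    73.07985552]Traceback (most recent call last):
  File "<stdin>", line 5, in <module>
cv2.error: OpenCV(4.12.0) /io/opencv/modules/imgproc/src/shapedescr.cpp:201: error: (-215:Assertion failed) count >= 0 && (depth == CV_32F || depth == CV_32S) in function 'minEnclosingCircle'
```

```bash
python3 -m creep '[{"linear":[-0.002,-0.006,0.15],"angular":[0,0,0],"gripper":-1},{"linear":[-0.002,-0.006,0.3],"angular":[0,0,0],"gripper":-1},{"linear":[-0.002,-0.006,0.45],"angular":[0,0,0],"gripper":-1},{"linear":[-0.002,-0.006,0.57],"angular":[0,0,0],"gripper":-1},{"linear":[-0.002,-0.006,0.59],"angular":[0,0,0],"gripper":-1},{"linear":[-0.002,-0.006,0.59],"angular":[0,0,0],"gripper":-1},{"linear":[-0.002,-0.006,0.59],"angular":[0,0,0],"gripper":-1}]'
python3 -m creep '[{"linear":[0,0,0],"angular":[0,0,0],"gripper":1},{"linear":[0,0,0],"angular":[0,0,0],"gripper":1},{"linear":[0,0,0],"angular":[0,0,0],"gripper":1},{"linear":[0,0,0],"angular":[0,0,0],"gripper":1},{"linear":[0,0,0],"angular":[0,0,0],"gripper":1},{"linear":[0,0,0],"angular":[0,0,0],"gripper":1},{"linear":[0,0,0],"angular":[0,0,0],"gripper":1},{"linear":[0,0,0],"angular":[0,0,0],"gripper":1},{"linear":[0,0,0],"angular":[0,0,0],"gripper":1},{"linear":[0,0,0],"angular":[0,0,0],"gripper":1}]' 15
python3 -m creep '[{"linear":[0,0,-0.1],"angular":[0,0,0],"gripper":1},{"linear":[0,0,-0.2],"angular":[0,0,0],"gripper":1},{"linear":[0,0,-0.3],"angular":[0,0,0],"gripper":1},{"linear":[0,0,-0.4],"angular":[0,0,0],"gripper":1},{"linear":[0,0,-0.42],"angular":[0,0,0],"gripper":1},{"linear":[0,0,-0.42],"angular":[0,0,0],"gripper":1},{"linear":[0,0,-0.42],"angular":[0,0,0],"gripper":1}]'; python3 go.py 459 94 130
```

```text
time_s: 9.5
ee_pos: [657.2, -144.6, 30.7]
ee_rot: [0.176, 0.984, 0.0, 0.001]
contact_force: [0.1, -0.1, -0.3]
opening: 87.8
gripper_force: 0.0
time_s: 10.33
ee_pos: [656.2, -144.8, 29.1]
ee_rot: [0.176, 0.984, 0.0, -0.0]
contact_force: [0.4, 0.6, 0.9]
opening: 37.8
gripper_force: 15.0
time_s: 10.92
ee_pos: [655.7, -144.6, 133.2]
ee_rot: [0.176, 0.984, 0.0, -0.0]
contact_force: [0.0, 0.8, -1.2]
opening: 38.0
gripper_force: 15.0
t 10.92 pos [ 655.7 -144.6  133.2] yaw 69.7 open 38.0 grip 15.0 j7 1.52
linear [1.069 0.623 0.014] angular 0 rows>= 8.0
```

```bash
python3 -m creep '[{"linear":[0.1,0.06,0],"angular":[0,0,0],"gripper":1},{"linear":[0.22,0.128,0],"angular":[0,0,0],"gripper":1},{"linear":[0.36,0.21,0],"angular":[0,0,0],"gripper":1},{"linear":[0.5,0.29,0],"angular":[0,0,0],"gripper":1},{"linear":[0.62,0.361,0],"angular":[0,0,0],"gripper":1},{"linear":[0.76,0.443,0],"angular":[0,0,0],"gripper":1},{"linear":[0.88,0.513,0],"angular":[0,0,0],"gripper":1},{"linear":[0.96,0.56,0],"angular":[0,0,0],"gripper":1},{"linear":[1,0.585,0],"angular":[0,0,0],"gripper":1},{"linear":[1,0.585,0],"angular":[0,0,0],"gripper":1}]' >/dev/null
python3 -m creep '[{"linear":[0.07,0.04,0.1],"angular":[0,0,0],"gripper":1},{"linear":[0.07,0.04,0.2],"angular":[0,0,0],"gripper":1},{"linear":[0.07,0.04,0.2],"angular":[0,0,0],"gripper":1},{"linear":[0.07,0.04,0.2],"angular":[0,0,0],"gripper":1},{"linear":[0.07,0.04,0.2],"angular":[0,0,0],"gripper":1}]'; python3 go.py 459 94 33
python3 - <<'E'
from plant import env
from h import *
d=env.get_image("scene");cv2.imwrite("pics/s3.png",cv2.resize(d["color"][90:220,280:480,::-1],None,fx=3.5,fy=3.5))
print(proj(d,[458,94,4]))
E
```

```text
time_s: 12.17
ee_pos: [460.2, 93.3, 84.5]
ee_rot: [0.177, 0.984, -0.0, 0.0]
contact_force: [0.1, 0.2, -0.1]
opening: 37.7
gripper_force: 15.0
t 12.17 pos [460.2  93.3  84.5] yaw 69.6 open 37.7 grip 15.0 j7 1.02
linear [0.006 0.001 0.206] angular 0 rows>= 2.0
[349.42728404 168.82857288]
```

View pics/s3.png

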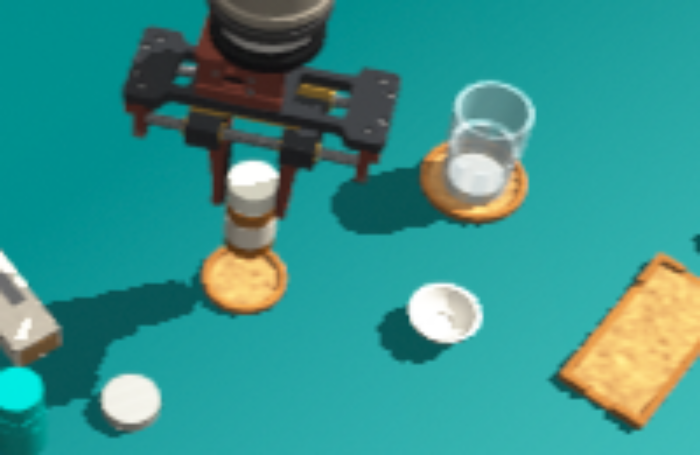

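The glass stands inside the larger ring (foot at crop (477,178), ring centre (474,180)). The bottle hangs upright over the smaller ring. Lowering it.

```bash
python3 -m creep '[{"linear":[0.006,0,0.1],"angular":[0,0,0],"gripper":1},{"linear":[0.006,0,0.16],"angular":[0,0,0],"gripper":1},{"linear":[0.006,0,0.19],"angular":[0,0,0],"gripper":1},{"linear":[0.006,0,0.195],"angular":[0,0,0],"gripper":1},{"linear":[0.006,0,0.195],"angular":[0,0,0],"gripper":1},{"linear":[0.006,0,0.195],"angular":[0,0,0],"gripper":1}]' | sed -n '2p;4p'
python3 -m creep '[{"linear":[0,0,0.006],"angular":[0,0,0],"gripper":1},{"linear":[0,0,0.01],"angular":[0,0,0],"gripper":1},{"linear":[0,0,0.01],"angular":[0,0,0],"gripper":1}]'| sed -n '2p;4p'
```

```text
ee_pos: [459.0, 95.0, 36.3]
contact_force: [-0.1, -0.1, -0.1]
ee_pos: [458.2, 95.1, 33.2]
contact_force: [-0.5, 0.2, -0.7]
```

```bash
python3 -m creep '[{"linear":[0,0,0.005],"angular":[0,0,0],"gripper":1},{"linear":[0,0,0.005],"angular":[0,0,0],"gripper":1},{"linear":[0,0,0.005],"angular":[0,0,0],"gripper":1}]' | sed -n '2p;4p'
```

```text
ee_pos: [458.8, 95.6, 32.6]
contact_force: [-1.5, 0.7, 8.4]
```

```bash
python3 -m creep '[{"linear":[0,0,0],"angular":[0,0,0],"gripper":-1},{"linear":[0,0,0],"angular":[0,0,0],"gripper":-1},{"linear":[0,0,0],"angular":[0,0,0],"gripper":-1},{"linear":[0,0,0],"angular":[0,0,0],"gripper":-1},{"linear":[0,0,0],"angular":[0,0,0],"gripper":-1},{"linear":[0,0,-0.1],"angular":[0,0,0],"gripper":-1},{"linear":[0,0,-0.25],"angular":[0,0,0],"gripper":-1},{"linear":[0,0,-0.4],"angular":[0,0,0],"gripper":-1},{"linear":[0,0,-0.5],"angular":[0,0,0],"gripper":-1},{"linear":[0,0,-0.5],"angular":[0,0,0],"gripper":-1}]'; python3 go.py 464 -100 150 119.3
python3 - <<'E'
from h import *
d=pickle.load(open("scene0.pkl","rb"));W=cloud(d);W=np.nan_to_num(W)
def rect(m,n):
    P=np.ascontiguousarray(W[m][:,:2],dtype=np.float32);mu=P.mean(0);w,V=np.linalg.eigh(np.cov(P.T));q=(P-mu)@V;lo,hi=np.percentile(q,2,0),np.percentile(q,98,0)
    print(n,len(P),"ctr",(mu+V@((lo+hi)/2)).round(1),"size",(hi-lo).round(1),"long axis",(np.degrees(np.arctan2(V[1,1],V[0,1]))%180).round(1))
near=lambda x,y,r:np.hypot(W[...,0]-x,W[...,1]-y)<r
hsv=cv2.cvtColor(d["color"],cv2.COLOR_RGB2HSV);wood=(hsv[...,0]>5)&(hsv[...,0]<25)&(hsv[...,1]>80)
rect(near(464,-100,75)&(W[...,2]>20),"carton")
rect(near(541,-416,60)&(hsv[...,1]<70)&(hsv[...,2]>110)&(W[...,2]>1),"blister")
rect(near(377,-278,85)&wood,"broad");rect(near(543,399,100)&wood,"long")
E
```

```text
time_s: 14.05
ee_pos: [461.3, 95.8, 161.5]
ee_rot: [0.176, 0.984, 0.003, 0.004]
contact_force: [0.5, 0.3, -0.1]
opening: 87.9
gripper_force: 0.0
t 14.05 pos [461.3  95.8 161.5] yaw 69.7 open 87.9 grip 0.0 j7 0.96
linear [-0.282 -0.731  0.043] angular [ 0.002  0.005 -0.551] rows>= 5.0
carton 504 ctr [464.5 -99.6] size [ 38.9 115.6] long axis 29.0
blister 504 ctr [ 540.5 -414. ] size [51.1 75.8] long axis 34.9
broad 983 ctr [ 381.  -277.9] size [ 84.9 108.8] long axis 167.3
long 1274 ctr [543.1 399. ] size [ 69.5 147.6] long axis 134.6
```

```bash
python3 -m creep '[{"linear":[-0.28,-0.73,0],"angular":[0,0,-0.55],"gripper":-1},{"linear":[-0.28,-0.73,0],"angular":[0,0,-0.55],"gripper":-1},{"linear":[-0.28,-0.73,0],"angular":[0,0,-0.55],"gripper":-1},{"linear":[-0.28,-0.73,0],"angular":[0,0,-0.55],"gripper":-1},{"linear":[-0.28,-0.73,0],"angular":[0,0,-0.55],"gripper":-1},{"linear":[-0.28,-0.73,0],"angular":[0,0,-0.55],"gripper":-1},{"linear":[-0.28,-0.73,0],"angular":[0,0,-0.55],"gripper":-1},{"linear":[-0.28,-0.73,0],"angular":[0,0,-0.55],"gripper":-1},{"linear":[-0.28,-0.73,0],"angular":[0,0,-0.55],"gripper":-1},{"linear":[-0.28,-0.73,0],"angular":[0,0,-0.55],"gripper":-1}]' >/dev/null
python3 go.py 464.5 -100 4 119
python3 - <<'E'
from plant import env
from h import *
d=env.get_image("wrist");cv2.imwrite("pics/w3.png",d["color"][:,:,::-1]);W=np.nan_to_num(cloud(d))
m=(np.hypot(W[...,0]-464,W[...,1]+100)<75)&(W[...,2]>20)&(W[...,2]<35);P=np.ascontiguousarray(W[m][:,:2],dtype=np.float32);print(len(P),cv2.minAreaRect(P))
E
```

```text
t 14.88 pos [ 460.1 -100.5  156.1] yaw 119.1 open 87.8 grip 0.0 j7 2.25
linear [-0.017 -0.007  0.608] angular [ 0.    -0.     0.001] rows>= 4.0
5593 ((461.98455810546875, -101.23936462402344), (119.37356567382812, 40.045692443847656), 29.133533477783203)
```

View pics/w3.png

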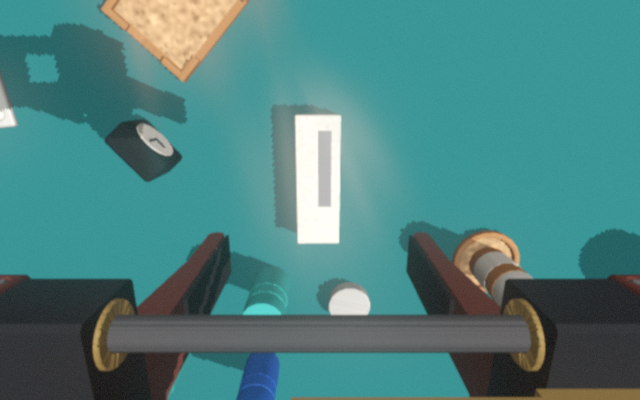

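The carton is centred at (318,178) and square to the fingers, and the bottle stands in the small ring at (487,265). Descending on the carton.

```bash
python3 -m creep '[{"linear":[-0.012,-0.005,0.15],"angular":[0,0,0],"gripper":-1},{"linear":[-0.012,-0.005,0.3],"angular":[0,0,0],"gripper":-1},{"linear":[-0.012,-0.005,0.45],"angular":[0,0,0],"gripper":-1},{"linear":[-0.012,-0.005,0.55],"angular":[0,0,0],"gripper":-1},{"linear":[-0.012,-0.005,0.59],"angular":[0,0,0],"gripper":-1},{"linear":[-0.012,-0.005,0.6],"angular":[0,0,0],"gripper":-1},{"linear":[-0.012,-0.005,0.6],"angular":[0,0,0],"gripper":-1},{"linear":[-0.012,-0.005,0.6],"angular":[0,0,0],"gripper":-1}]' | sed -n '2p;4p'
python3 -m creep '[{"linear":[0,0,0],"angular":[0,0,0],"gripper":1},{"linear":[0,0,0],"angular":[0,0,0],"gripper":1},{"linear":[0,0,0],"angular":[0,0,0],"gripper":1},{"linear":[0,0,0],"angular":[0,0,0],"gripper":1},{"linear":[0,0,0],"angular":[0,0,0],"gripper":1},{"linear":[0,0,0],"angular":[0,0,0],"gripper":1},{"linear":[0,0,0],"angular":[0,0,0],"gripper":1},{"linear":[0,0,0],"angular":[0,0,0],"gripper":1},{"linear":[0,0,0],"angular":[0,0,0],"gripper":1},{"linear":[0,0,0],"angular":[0,0,0],"gripper":1}]' 15
python3 -m creep '[{"linear":[0,0,-0.1],"angular":[0,0,0],"gripper":1},{"linear":[0,0,-0.2],"angular":[0,0,0],"gripper":1},{"linear":[0,0,-0.34],"angular":[0,0,0],"gripper":1},{"linear":[0,0,-0.48],"angular":[0,0,0],"gripper":1},{"linear":[0,0,-0.56],"angular":[0,0,0],"gripper":1},{"linear":[0,0,-0.56],"angular":[0,0,0],"gripper":1},{"linear":[0,0,-0.56],"angular":[0,0,0],"gripper":1}]'; python3 go.py 542.7 399 145 44.6
```

```text
ee_pos: [464.8, -100.2, 7.9]
contact_force: [0.5, -0.0, 0.5]
time_s: 16.43
ee_pos: [463.6, -100.1, 6.6]
ee_rot: [-0.252, 0.968, 0.0, -0.0]
contact_force: [0.4, -0.1, -0.4]
opening: 24.8
gripper_force: 0.0
time_s: 17.02
ee_pos: [464.4, -100.0, 147.5]
ee_rot: [-0.252, 0.968, -0.0, 0.001]
contact_force: [-0.4, -1.2, -0.4]
opening: 0.2
gripper_force: 0.0
t 17.02 pos [ 464.4 -100.   147.5] yaw 119.2 open 0.2 grip 0.0 j7 2.26
linear [-1.248  1.589  0.011] angular [0.001 0.002 0.829] rows>= 13.0
```

```bash
python3 - <<'E'
from plant import env
from h import *
d=env.get_image("wrist");cv2.imwrite("pics/w4.png",d["color"][:,:,::-1]);W=np.nan_to_num(cloud(d))
for a,b in((10,60),(20,40)):
    m=(np.hypot(W[...,0]-464,W[...,1]+100)<100)&(W[...,2]>a)&(W[...,2]<b);P=np.ascontiguousarray(W[m][:,:2],dtype=np.float32);print(len(P),cv2.minAreaRect(P) if len(P) else 0, np.median(W[m],0))
E
```

```text
5649 ((461.5348205566406, -101.49016571044922), (119.19328308105469, 40.03888702392578), 29.082157135009766) [ 454.20947258 -105.23988367   25.82489204]
5605 ((461.6715393066406, -101.41412353515625), (118.88035583496094, 40.03888702392578), 29.082157135009766) [ 454.55673859 -105.04595747   25.83198046]
```

View pics/w4.png

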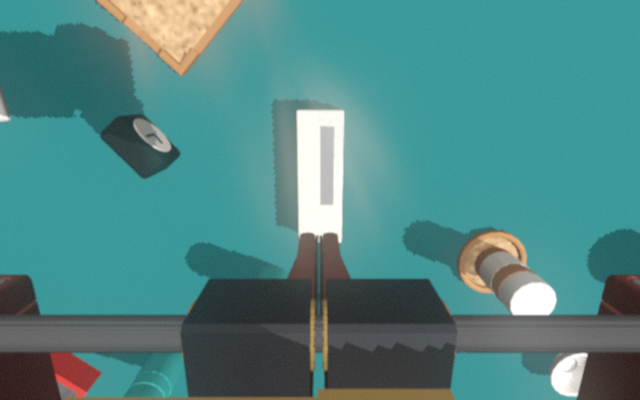

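The carton has not moved (318,175) and the fingers closed on nothing. I'll check where the fingertips really are.

```bash
python3 - <<'E'
from plant import env
from h import *
d=env.get_image("wrist");W=cloud(d);s=env.observe();print(s["ee_pos"],s["joint_pos"].round(3))
for v in range(225,280,8): print(v,W[v,308].round(1),W[v,332].round(1))
print("tcp px",proj(d,s["ee_pos"]),"carton px",proj(d,[462,-101.4,25.5]),"tcp at z5",proj(d,[464,-100,5]))
e=env.get_image("scene");cv2.imwrite("pics/s4.png",cv2.resize(e["color"][40:240,180:400,::-1],None,fx=3,fy=3))
print("tcp px scene",proj(e,s["ee_pos"]))
E
```

```text
[462.77782032 -99.90547917 145.62452108] [-0.222  0.216  0.347  2.096 -0.097  0.846  2.264]
225 [503.2 -89.6  25.3] [491.9 -70.8  27.1]
233 [ 456.9 -110.4  171.7] [ 451.2 -100.3  171.8]
241 [ 456.3 -110.4  182.7] [ 451.2 -100.7  182. ]
249 [ 456.6 -109.9  190.4] [ 451.2 -101.1  191.3]
257 [ 456.4 -109.8  198.4] [ 451.3 -101.4  199.3]
265 [ 456.3 -109.6  205.6] [ 451.8 -101.4  205.6]
273 [ 456.6 -109.3  211.5] [ 451.4 -101.9  213.1]
tcp px [320.59110041 232.75392814] carton px [318.74107787 180.75103121] tcp at z5 [318.98192901 178.21754078]
tcp px scene [275.04135998 142.42229046]
```

View pics/s4.png

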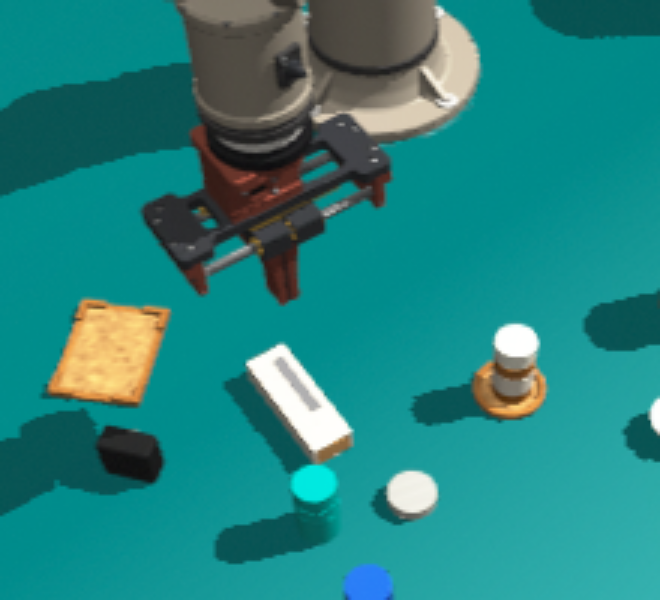

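The camera depth puts the visible fingertip at z≈172 while the TCP reads 146, so the real finger ends sit about 25 mm higher than the reported TCP. That explains the empty close over the 25 mm carton. I'll measure the offset precisely and use it.

```bash
python3 - <<'E'
from plant import env
from h import *
d=env.get_image("wrist");W=cloud(d);s=env.observe()
for u in(304,310,316,326,332,338):
    c=W[220:245,u,2];i=np.argmax(c>100);print(u,220+i,W[220+i,u].round(1))
n=s["ee_pos"]+10*np.array([-.873,-.488,0])
for k in(0,10,20,25,30): print(k,proj(d,n+[0,0,k]).round(1))
E
python3 -m creep '[{"linear":[0.003,-0.002,0],"angular":[0,0,0],"gripper":-1},{"linear":[0.003,-0.002,0.1],"angular":[0,0,0],"gripper":-1},{"linear":[0.003,-0.002,0.2],"angular":[0,0,0],"gripper":-1},{"linear":[0.003,-0.002,0.3],"angular":[0,0,0],"gripper":-1},{"linear":[0.003,-0.002,0.3],"angular":[0,0,0],"gripper":-1},{"linear":[0.003,-0.002,0.3],"angular":[0,0,0],"gripper":-1},{"linear":[0.003,-0.002,0.3],"angular":[0,0,0],"gripper":-1},{"linear":[0.003,-0.002,0.3],"angular":[0,0,0],"gripper":-1},{"linear":[0.003,-0.002,0.3],"angular":[0,0,0],"gripper":-1}]'
```

```text
304 232 [ 456.9 -112.2  170. ]
310 232 [ 455.4 -109.7  170.1]
316 235 [ 455.2 -106.5  170.4]
326 232 [ 451.7 -102.9  169.9]
332 232 [ 449.9 -100.6  171. ]
338 238 [448.9 -98.3 178. ]
0 [320.  217.1]
10 [320.1 223.3]
20 [320.2 230.2]
25 [320.3 233.9]
30 [320.4 237.9]
time_s: 17.97
ee_pos: [464.3, -101.0, 72.9]
ee_rot: [-0.252, 0.968, -0.0, 0.001]
contact_force: [-0.2, 0.5, -0.1]
opening: 57.0
gripper_force: 0.0
```

```bash
python3 -m creep '[{"linear":[0,0,0],"angular":[0,0,0],"gripper":-1},{"linear":[0,0,0],"angular":[0,0,0],"gripper":-1},{"linear":[0,0,0],"angular":[0,0,0],"gripper":-1},{"linear":[0,0,0.12],"angular":[0,0,0],"gripper":-1},{"linear":[0,0,0.24],"angular":[0,0,0],"gripper":-1},{"linear":[0,0,0.32],"angular":[0,0,0],"gripper":-1},{"linear":[0,0,0.34],"angular":[0,0,0],"gripper":-1},{"linear":[0,0,0.34],"angular":[0,0,0],"gripper":-1},{"linear":[0,0,0.34],"angular":[0,0,0],"gripper":-1}]'
python3 -m creep '[{"linear":[0,0,0.01],"angular":[0,0,0],"gripper":-1},{"linear":[0,0,0.02],"angular":[0,0,0],"gripper":-1},{"linear":[0,0,0.02],"angular":[0,0,0],"gripper":-1}]'
```

```text
time_s: 18.72
ee_pos: [463.6, -101.1, -12.8]
ee_rot: [-0.252, 0.968, -0.0, 0.0]
contact_force: [-0.4, -0.0, 0.5]
opening: 87.9
gripper_force: 0.0
time_s: 18.97
ee_pos: [463.8, -100.9, -17.8]
ee_rot: [-0.252, 0.968, -0.0, 0.001]
contact_force: [-0.5, -0.3, -1.2]
opening: 87.7
gripper_force: 0.0
```

No contact at z = -17.8, which confirms the offset. Closing.

```bash
python3 -m creep '[{"linear":[0,0,0],"angular":[0,0,0],"gripper":1},{"linear":[0,0,0],"angular":[0,0,0],"gripper":1},{"linear":[0,0,0],"angular":[0,0,0],"gripper":1},{"linear":[0,0,0],"angular":[0,0,0],"gripper":1},{"linear":[0,0,0],"angular":[0,0,0],"gripper":1},{"linear":[0,0,0],"angular":[0,0,0],"gripper":1},{"linear":[0,0,0],"angular":[0,0,0],"gripper":1},{"linear":[0,0,0],"angular":[0,0,0],"gripper":1},{"linear":[0,0,0],"angular":[0,0,0],"gripper":1},{"linear":[0,0,0],"angular":[0,0,0],"gripper":1}]' 15
python3 -m creep '[{"linear":[0,0,-0.1],"angular":[0,0,0],"gripper":1},{"linear":[0,0,-0.2],"angular":[0,0,0],"gripper":1},{"linear":[0,0,-0.34],"angular":[0,0,0],"gripper":1},{"linear":[0,0,-0.48],"angular":[0,0,0],"gripper":1},{"linear":[0,0,-0.6],"angular":[0,0,0],"gripper":1},{"linear":[0,0,-0.6],"angular":[0,0,0],"gripper":1},{"linear":[0,0,-0.6],"angular":[0,0,0],"gripper":1}]'; python3 go.py 542.5 399 130 44.6
```

```text
time_s: 19.8
ee_pos: [463.2, -100.9, -18.4]
ee_rot: [-0.252, 0.968, 0.0, -0.0]
contact_force: [0.0, 1.0, -1.1]
opening: 40.1
gripper_force: 15.0
time_s: 20.38
ee_pos: [464.4, -100.8, 133.0]
ee_rot: [-0.252, 0.968, -0.0, 0.002]
contact_force: [0.4, -0.5, -1.5]
opening: 40.1
gripper_force: 15.0
t 20.38 pos [ 464.4 -100.8  133. ] yaw 119.2 open 40.1 grip 15.0 j7 2.28
linear [-1.249  1.592  0.014] angular [0.001 0.003 0.829] rows>= 13.0
```

```bash
python3 -m creep '[{"linear":[-0.07,0.09,0],"angular":[0,0,0.04],"gripper":1},{"linear":[-0.15,0.19,0],"angular":[0,0,0.09],"gripper":1},{"linear":[-0.24,0.31,0],"angular":[0,0,0.15],"gripper":1},{"linear":[-0.33,0.42,0],"angular":[0,0,0.22],"gripper":1},{"linear":[-0.42,0.54,0],"angular":[0,0,0.29],"gripper":1},{"linear":[-0.51,0.65,0],"angular":[0,0,0.35],"gripper":1},{"linear":[-0.59,0.75,0],"angular":[0,0,0.4],"gripper":1},{"linear":[-0.64,0.82,0],"angular":[0,0,0.44],"gripper":1},{"linear":[-0.65,0.83,0],"angular":[0,0,0.45],"gripper":1},{"linear":[-0.65,0.83,0],"angular":[0,0,0.45],"gripper":1}]' >/dev/null; python3 go.py 542.5 399 130 44.6
```

```text
t 21.22 pos [502.7 160.7 129.8] yaw 78.9 open 40.5 grip 15.0 j7 1.1
linear [ 0.027  0.966 -0.003] angular [-0.002 -0.001  0.381] rows>= 6.0
```

```bash
python3 -m creep '[{"linear":[0,0.1,0],"angular":[0,0,0.04],"gripper":1},{"linear":[0.01,0.24,0],"angular":[0,0,0.1],"gripper":1},{"linear":[0.012,0.39,0],"angular":[0,0,0.17],"gripper":1},{"linear":[0.015,0.54,0],"angular":[0,0,0.24],"gripper":1},{"linear":[0.02,0.69,0],"angular":[0,0,0.3],"gripper":1},{"linear":[0.025,0.83,0],"angular":[0,0,0.35],"gripper":1},{"linear":[0.026,0.93,0],"angular":[0,0,0.38],"gripper":1},{"linear":[0.026,0.966,0],"angular":[0,0,0.381],"gripper":1},{"linear":[0.026,0.966,0],"angular":[0,0,0.381],"gripper":1},{"linear":[0.026,0.966,0],"angular":[0,0,0.381],"gripper":1}]' >/dev/null
python3 -m creep '[{"linear":[0,0,0.1],"angular":[0,0,0],"gripper":1},{"linear":[0,0,0.25],"angular":[0,0,0],"gripper":1},{"linear":[0,0,0.4],"angular":[0,0,0],"gripper":1},{"linear":[0,0,0.45],"angular":[0,0,0],"gripper":1},{"linear":[0,0,0.45],"angular":[0,0,0],"gripper":1},{"linear":[0,0,0.45],"angular":[0,0,0],"gripper":1}]' >/dev/null;  python3 go.py 542.5 399 -14 44.6
python3 - <<'E'
from plant import env
from h import *
d=env.get_image("wrist");cv2.imwrite("pics/w5.png",d["color"][:,:,::-1]);W=np.nan_to_num(cloud(d))
print(proj(d,[542.5,399,4]))
m=(np.hypot(W[...,0]-542,W[...,1]-399)<85)&(W[...,2]>38)&(W[...,2]<60);P=np.ascontiguousarray(W[m][:,:2],dtype=np.float32);print(len(P),cv2.minAreaRect(P) if len(P) else 0)
E
```

```text
t 22.55 pos [545.4 395.7  19.9] yaw 44.3 open 40.0 grip 15.0 j7 0.34
linear [0.018 0.001 0.136] angular [-0.     0.    -0.003] rows>= 1.0
[318.6458138  216.33937557]
786 ((521.5152587890625, 420.7479553222656), (57.543792724609375, 52.234458923339844), 43.80987548828125)
```

View pics/w5.png

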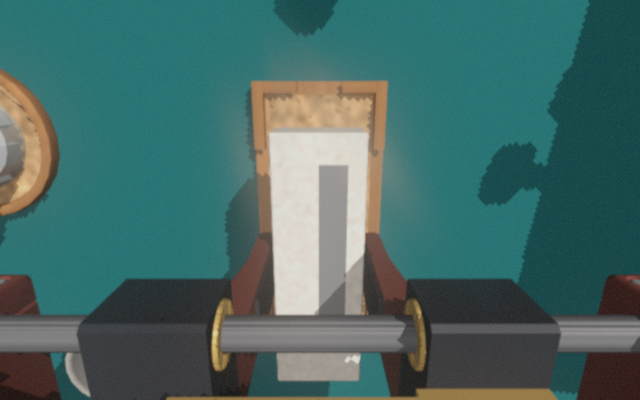

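The carton is held level over the long pad: its end edge is at (318,129), the pad's outer end at (319,82). I'll compare the two.

```bash
python3 - <<'E'
from plant import env
from h import *
d=env.get_image("wrist");a=np.radians(134.5);u=np.array([np.cos(a),np.sin(a)]);v=np.array([-u[1],u[0]])
e=pix(d,318.5,129,63)[:2];p=pix(d,319.5,82,8)[:2];p2=pix(d,255,82,8)[:2];p3=pix(d,387,82,8)[:2]
print("carton ctr",e-60*u,"pad ctr",p-76*u,(p2+p3)/2-76*u,"w",np.linalg.norm(p2-p3),"diff",((e-60*u)-(p-76*u))@u,((e-60*u)-(p-76*u))@v, "pad angle",np.degrees(np.arctan2(*(p3-p2)[::-1])))
E
```

```text
carton ctr [545.49274734 398.02287944] pad ctr [543.45587947 401.08756115] [544.03417175 401.65207975] w 70.30521618563478 diff -3.613545168034215 0.695266880687265 pad angle 44.309478275688036
```

```bash
python3 -m creep '[{"linear":[0.015,0,0.03],"angular":[0,0,0],"gripper":1},{"linear":[0.015,0,0.08],"angular":[0,0,0],"gripper":1},{"linear":[0.015,0,0.12],"angular":[0,0,0],"gripper":1},{"linear":[0.015,0,0.128],"angular":[0,0,0],"gripper":1},{"linear":[0.015,0,0.128],"angular":[0,0,0],"gripper":1},{"linear":[0.015,0,0.128],"angular":[0,0,0],"gripper":1}]' | sed -n '2p;4p'
python3 -m creep '[{"linear":[0,0,0.004],"angular":[0,0,0],"gripper":1},{"linear":[0,0,0.008],"angular":[0,0,0],"gripper":1},{"linear":[0,0,0.008],"angular":[0,0,0],"gripper":1}]' | sed -n '2p;4p'
```

```text
ee_pos: [541.7, 400.1, -13.4]
contact_force: [-0.3, 0.1, -0.4]
ee_pos: [542.1, 400.2, -14.4]
contact_force: [-1.0, -1.1, 3.8]
```

```bash
python3 -m creep '[{"linear":[0,0,0.004],"angular":[0,0,0],"gripper":1},{"linear":[0,0,0.004],"angular":[0,0,0],"gripper":1},{"linear":[0,0,0.004],"angular":[0,0,0],"gripper":1}]' | sed -n '2p;4p'
```

```text
ee_pos: [542.1, 400.2, -14.5]
contact_force: [-3.9, -2.3, 11.5]
```

```bash
python3 -m creep '[{"linear":[0,0,0],"angular":[0,0,0],"gripper":-1},{"linear":[0,0,0],"angular":[0,0,0],"gripper":-1},{"linear":[0,0,0],"angular":[0,0,0],"gripper":-1},{"linear":[0,0,0],"angular":[0,0,0],"gripper":-1},{"linear":[0,0,0],"angular":[0,0,0],"gripper":-1},{"linear":[0,0,-0.15],"angular":[0,0,0],"gripper":-1},{"linear":[0,0,-0.3],"angular":[0,0,0],"gripper":-1},{"linear":[0,0,-0.45],"angular":[0,0,0],"gripper":-1},{"linear":[0,0,-0.6],"angular":[0,0,0],"gripper":-1},{"linear":[0,0,-0.6],"angular":[0,0,0],"gripper":-1}]'; python3 go.py 540.5 -414 130
```

```text
time_s: 24.48
ee_pos: [546.3, 402.6, 142.3]
ee_rot: [0.388, 0.922, 0.005, 0.003]
contact_force: [1.9, -0.1, 0.4]
opening: 87.7
gripper_force: 0.0
t 24.48 pos [546.3 402.6 142.3] yaw 44.4 open 87.7 grip 0.0 j7 0.28
linear [-2.318 -2.302  0.023] angular 0 rows>= 20.0
```

```bash
python3 -m creep '[{"linear":[-0.77,-0.77,0],"angular":[0,0,0],"gripper":-1},{"linear":[-0.77,-0.77,0],"angular":[0,0,0],"gripper":-1},{"linear":[-0.77,-0.77,0],"angular":[0,0,0],"gripper":-1},{"linear":[-0.77,-0.77,0],"angular":[0,0,0],"gripper":-1},{"linear":[-0.77,-0.77,0],"angular":[0,0,0],"gripper":-1},{"linear":[-0.77,-0.77,0],"angular":[0,0,0],"gripper":-1},{"linear":[-0.77,-0.77,0],"angular":[0,0,0],"gripper":-1}]' >/dev/null
python3 -m creep '[{"linear":[-0.77,-0.77,0],"angular":[0,0,0.6],"gripper":-1},{"linear":[-0.77,-0.77,0],"angular":[0,0,0.6],"gripper":-1},{"linear":[-0.77,-0.77,0],"angular":[0,0,0.6],"gripper":-1},{"linear":[-0.77,-0.77,0],"angular":[0,0,0.6],"gripper":-1},{"linear":[-0.77,-0.77,0],"angular":[0,0,0.6],"gripper":-1},{"linear":[-0.77,-0.77,0],"angular":[0,0,0.6],"gripper":-1},{"linear":[-0.77,-0.77,0],"angular":[0,0,0.6],"gripper":-1},{"linear":[-0.77,-0.77,0],"angular":[0,0,0.6],"gripper":-1},{"linear":[-0.77,-0.77,0],"angular":[0,0,0.6],"gripper":-1},{"linear":[-0.77,-0.77,0],"angular":[0,0,0.6],"gripper":-1}]' >/dev/null; python3 go.py 540.5 -414 130 -55.1
```

```text
t 25.9 pos [ 536.6 -143.8  133.8] yaw -9.4 open 87.6 grip 0.0 j7 0.37
linear [-1.064  0.192  0.015] angular [-0.     0.     0.508] rows>= 7.0
```

```bash
python3 -m creep '[{"linear":[-1,0.19,0],"angular":[0,0,0.508],"gripper":-1},{"linear":[-1,0.19,0],"angular":[0,0,0.508],"gripper":-1},{"linear":[-1,0.19,0],"angular":[0,0,0.508],"gripper":-1},{"linear":[-1,0.19,0],"angular":[0,0,0.508],"gripper":-1},{"linear":[-1,0.19,0],"angular":[0,0,0.508],"gripper":-1},{"linear":[-1,0.19,0],"angular":[0,0,0.508],"gripper":-1},{"linear":[-1,0.19,0],"angular":[0,0,0.508],"gripper":-1},{"linear":[-1,0.19,0],"angular":[0,0,0.508],"gripper":-1},{"linear":[-1,0.19,0],"angular":[0,0,0.508],"gripper":-1},{"linear":[-1,0.19,0],"angular":[0,0,0.508],"gripper":-1}]' >/dev/null; python3 -m creep '[{"linear":[0,0,0],"angular":[0,0,0],"gripper":-1},{"linear":[0,0,0],"angular":[0,0,0],"gripper":-1}]' >/dev/null; python3 go.py 540.5 -414 -10 -55.1
python3 - <<'E'
from plant import env
from h import *
d=env.get_image("wrist");cv2.imwrite("pics/w6.png",d["color"][:,:,::-1]);W=np.nan_to_num(cloud(d))
hsv=cv2.cvtColor(d["color"],cv2.COLOR_RGB2HSV)
m=(np.hypot(W[...,0]-540,W[...,1]+414)<60)&(W[...,2]<20)&(hsv[...,1]<70)&(hsv[...,2]>110);P=np.ascontiguousarray(W[m][:,:2],dtype=np.float32);print(len(P),cv2.minAreaRect(P),np.median(W[m][:,2]))
E
```

```text
t 26.9 pos [ 542.9 -396.5  134.2] yaw -55.1 open 88.1 grip 0.0 j7 0.09
linear [-0.049  0.052  0.577] angular [-0.    -0.001  0.   ] rows>= 4.0
5458 ((540.025146484375, -416.4208984375), (87.70045471191406, 60.381980895996094), 34.25537109375) 7.107650429101255
```

View pics/w6.png

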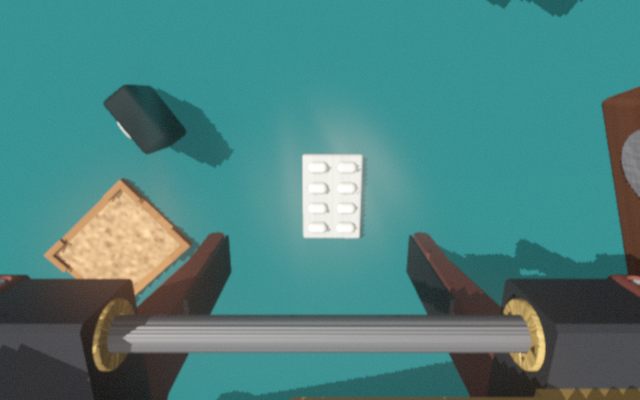

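The blister pack is square to the fingers, with corners near (303,155), (363,155), (303,238) and (361,238). The broad pad's corners are at (123,180), (45,257) and (190,243).

```bash
python3 - <<'E'
from plant import env
from h import *
d=env.get_image("wrist")
c=[pix(d,u,v,6)[:2] for u,v in((303,155),(363,155),(361.5,238),(303,238))];c=np.array(c);print("blister",c.mean(0),np.linalg.norm(c[1]-c[0]),np.linalg.norm(c[2]-c[1]),np.degrees(np.arctan2(*(c[3]-c[0])[::-1])))
t,l,r=[pix(d,u,v,8)[:2] for u,v in((123,180),(45,257),(190,243))];print("pad",(l+r)/2,np.linalg.norm(t-l),np.linalg.norm(t-r),np.degrees(np.arctan2(*(t-l)[::-1])))
import subprocess,sys
x,y=c.mean(0);print(subprocess.run(["python3","go.py",str(x),str(y),"-12","-55.1"],capture_output=True,text=True).stdout)
E
```

```text
blister [ 538.12741389 -417.00536412] 53.25978430817452 79.25928793880207 -145.83958091193077
pad [ 379.14009697 -278.13564001] 114.69728589999161 81.76976531312928 -13.849746015988085
t 27.0 pos [ 542.5 -397.3  134.3] yaw -55.2 open 87.5 grip 0.0 j7 0.09
linear [-0.06   0.055  0.585] angular [-0.    -0.001 -0.001] rows>= 4.0
```

```bash
python3 -m creep '[{"linear":[-0.057,0.053,0],"angular":[0,0,0.007],"gripper":-1},{"linear":[-0.057,0.053,0.15],"angular":[0,0,0.007],"gripper":-1},{"linear":[-0.057,0.053,0.3],"angular":[0,0,0.007],"gripper":-1},{"linear":[-0.057,0.053,0.45],"angular":[0,0,0.007],"gripper":-1},{"linear":[-0.057,0.053,0.55],"angular":[0,0,0.007],"gripper":-1},{"linear":[-0.057,0.053,0.59],"angular":[0,0,0.007],"gripper":-1},{"linear":[-0.057,0.053,0.6],"angular":[0,0,0.007],"gripper":-1},{"linear":[-0.057,0.053,0.6],"angular":[0,0,0.007],"gripper":-1},{"linear":[-0.057,0.053,0.6],"angular":[0,0,0.007],"gripper":-1}]'|sed -n '2p;4p'
python3 -m creep '[{"linear":[0,0,0.01],"angular":[0,0,0],"gripper":-1},{"linear":[0,0,0.015],"angular":[0,0,0],"gripper":-1},{"linear":[0,0,0.015],"angular":[0,0,0],"gripper":-1}]'|sed -n '2p;4p'
```

```text
ee_pos: [538.7, -418.6, -13.9]
contact_force: [0.1, 0.5, 0.5]
ee_pos: [538.2, -417.7, -18.8]
contact_force: [-0.5, 0.7, -0.1]
```

```bash
python3 -m creep '[{"linear":[0,0,0.005],"angular":[0,0,0],"gripper":-1},{"linear":[0,0,0.008],"angular":[0,0,0],"gripper":-1},{"linear":[0,0,0.008],"angular":[0,0,0],"gripper":-1}]'|sed -n '2p;4p'
```

```text
ee_pos: [537.7, -417.5, -21.7]
contact_force: [-0.2, 0.4, 0.5]
```

```bash
python3 -m creep '[{"linear":[0,0,0.004],"angular":[0,0,0],"gripper":-1},{"linear":[0,0,0.004],"angular":[0,0,0],"gripper":-1}]'|sed -n '2p;4p'
```

```text
ee_pos: [537.6, -417.5, -22.8]
contact_force: [0.5, 0.3, -0.1]
```

```bash
python3 -m creep '[{"linear":[0,0,0],"angular":[0,0,0],"gripper":1},{"linear":[0,0,0],"angular":[0,0,0],"gripper":1},{"linear":[0,0,0],"angular":[0,0,0],"gripper":1},{"linear":[0,0,0],"angular":[0,0,0],"gripper":1},{"linear":[0,0,0],"angular":[0,0,0],"gripper":1},{"linear":[0,0,0],"angular":[0,0,0],"gripper":1},{"linear":[0,0,0],"angular":[0,0,0],"gripper":1},{"linear":[0,0,0],"angular":[0,0,0],"gripper":1},{"linear":[0,0,0],"angular":[0,0,0],"gripper":1}]' 12; python3 go.py 538 -417 -22
```

```text
time_s: 29.17
ee_pos: [537.7, -417.5, -22.6]
ee_rot: [0.956, 0.293, 0.0, -0.0]
contact_force: [-0.2, 0.2, 0.7]
opening: 53.7
gripper_force: 12.0
t 29.17 pos [ 537.7 -417.5  -22.6] yaw -55.9 open 53.7 grip 12.0 j7 0.21
linear [ 0.002 -0.001 -0.002] angular 0 rows>= 1.0
```

Gripped at 53.7 mm. Lifting, then over to the pad.

```bash
python3 -m creep '[{"linear":[0,0,-0.08],"angular":[0,0,0],"gripper":1},{"linear":[0,0,-0.18],"angular":[0,0,0],"gripper":1},{"linear":[0,0,-0.3],"angular":[0,0,0],"gripper":1},{"linear":[0,0,-0.4],"angular":[0,0,0],"gripper":1},{"linear":[0,0,-0.44],"angular":[0,0,0],"gripper":1},{"linear":[0,0,-0.44],"angular":[0,0,0],"gripper":1},{"linear":[0,0,-0.44],"angular":[0,0,0],"gripper":1}]'; python3 go.py 379 -278 90 -103
```

```text
time_s: 29.75
ee_pos: [537.8, -417.1, 86.8]
ee_rot: [0.956, 0.293, 0.0, -0.0]
contact_force: [-0.3, 0.1, -0.5]
opening: 53.8
gripper_force: 12.0
t 29.75 pos [ 537.8 -417.1   86.8] yaw -55.9 open 53.8 grip 12.0 j7 0.14
linear [-0.214 -0.817 -0.013] angular [-0.    -0.     0.523] rows>= 6.0
```

```bash
python3 -m creep '[{"linear":[-0.02,-0.08,0],"angular":[0,0,0.05],"gripper":1},{"linear":[-0.045,-0.18,0],"angular":[0,0,0.12],"gripper":1},{"linear":[-0.08,-0.3,0],"angular":[0,0,0.19],"gripper":1},{"linear":[-0.11,-0.42,0],"angular":[0,0,0.27],"gripper":1},{"linear":[-0.14,-0.54,0],"angular":[0,0,0.34],"gripper":1},{"linear":[-0.17,-0.65,0],"angular":[0,0,0.41],"gripper":1},{"linear":[-0.195,-0.74,0],"angular":[0,0,0.48],"gripper":1},{"linear":[-0.21,-0.8,0],"angular":[0,0,0.523],"gripper":1},{"linear":[-0.214,-0.817,0],"angular":[0,0,0.523],"gripper":1},{"linear":[-0.214,-0.817,0],"angular":[0,0,0.523],"gripper":1}]' >/dev/null
python3 -m creep '[{"linear":[0,0,0.1],"angular":[0,0,0],"gripper":1},{"linear":[0,0,0.22],"angular":[0,0,0],"gripper":1},{"linear":[0,0,0.27],"angular":[0,0,0],"gripper":1},{"linear":[0,0,0.27],"angular":[0,0,0],"gripper":1},{"linear":[0,0,0.27],"angular":[0,0,0],"gripper":1}]' >/dev/null; python3 go.py 379 -278 -18.5 -103
python3 - <<'E'
from plant import env
from h import *
d=env.get_image("wrist");cv2.imwrite("pics/w7.png",d["color"][:,:,::-1])
E
```

```text
t 31.0 pos [ 379.1 -279.2   19.5] yaw -102.9 open 53.8 grip 12.0 j7 -0.39
linear [-0.001 -0.005  0.152] angular [0.    0.001 0.001] rows>= 1.0
```

View pics/w7.png

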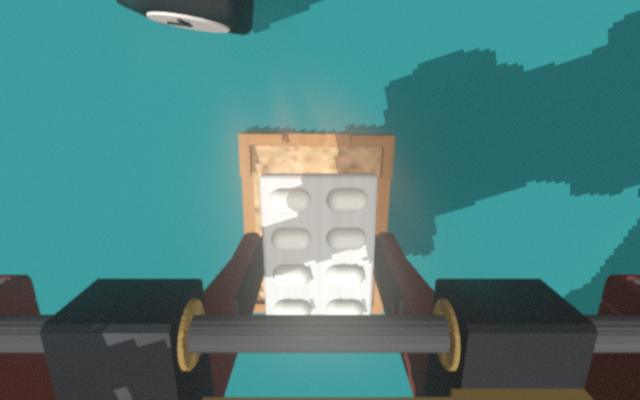

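The pack hangs level over the broad pad: its end edge is at (319,175), the pad's outer end at (240–394,134).

```bash
python3 - <<'E'
from plant import env
from h import *
d=env.get_image("wrist");s=env.observe();t=np.radians(-103);u=np.array([-np.sin(t),np.cos(t)]);v=np.array([np.cos(t),np.sin(t)])
e=pix(d,319.5,175,s["ee_pos"][2]+22.6+6)[:2];a=pix(d,240,134,8)[:2];b=pix(d,394,134,8)[:2];p=(a+b)/2
D=(p-56*u)-(e-40*u);print("width",np.linalg.norm(a-b),"pad",p-56*u,"bl",e-40*u,"move toolx,y",D@u/250,D@v/250)
E
```

```text
width 84.89314355391129 pad [ 379.17372471 -278.90466428] bl [ 380.85498052 -280.52625511] move toolx,y -0.008011775582006905 -0.004807317205023078
```

```bash
python3 -m creep '[{"linear":[-0.007,-0.005,0.04],"angular":[0,0,0],"gripper":1},{"linear":[-0.007,-0.005,0.09],"angular":[0,0,0],"gripper":1},{"linear":[-0.007,-0.005,0.13],"angular":[0,0,0],"gripper":1},{"linear":[-0.007,-0.005,0.145],"angular":[0,0,0],"gripper":1},{"linear":[-0.007,-0.005,0.145],"angular":[0,0,0],"gripper":1},{"linear":[-0.007,-0.005,0.145],"angular":[0,0,0],"gripper":1}]' | sed -n '2p;4p'
python3 -m creep '[{"linear":[0,0,0.005],"angular":[0,0,0],"gripper":1},{"linear":[0,0,0.006],"angular":[0,0,0],"gripper":1},{"linear":[0,0,0.006],"angular":[0,0,0],"gripper":1}]' | sed -n '2p;4p'
```

```text
ee_pos: [378.0, -277.3, -15.7]
contact_force: [-0.6, -0.0, -0.4]
ee_pos: [377.8, -276.9, -17.5]
contact_force: [0.1, 0.8, 0.3]
```

```bash
python3 -m creep '[{"linear":[0,0,0.005],"angular":[0,0,0],"gripper":1},{"linear":[0,0,0.005],"angular":[0,0,0],"gripper":1},{"linear":[0,0,0.005],"angular":[0,0,0],"gripper":1}]' | sed -n '2p;4p'
```

```text
ee_pos: [377.8, -276.9, -18.9]
contact_force: [0.4, 0.7, 4.1]
```

```bash
python3 -m creep '[{"linear":[0,0,0],"angular":[0,0,0],"gripper":-1},{"linear":[0,0,0],"angular":[0,0,0],"gripper":-1},{"linear":[0,0,0],"angular":[0,0,0],"gripper":-1},{"linear":[0,0,0],"angular":[0,0,0],"gripper":-1},{"linear":[0,0,0],"angular":[0,0,0],"gripper":-1},{"linear":[0,0,-0.1],"angular":[0,0,0],"gripper":-1},{"linear":[0,0,-0.25],"angular":[0,0,0],"gripper":-1},{"linear":[0,0,-0.4],"angular":[0,0,0],"gripper":-1},{"linear":[0,0,-0.6],"angular":[0,0,0],"gripper":-1},{"linear":[0,0,-0.7],"angular":[0,0,0],"gripper":-1}]'
python3 -m creep '[{"linear":[0,0,-0.2],"angular":[0,0,0],"gripper":-1},{"linear":[0,0,-0.2],"angular":[0,0,0],"gripper":-1},{"linear":[0,0,-0.2],"angular":[0,0,0],"gripper":-1},{"linear":[0,0,-0.2],"angular":[0,0,0],"gripper":-1}]'
python3 - <<'E'
from plant import env
from h import *
d=env.get_image("scene");cv2.imwrite("pics/s9.png",cv2.resize(d["color"][110:250,180:510,::-1],None,fx=2.4,fy=2.4,interpolation=cv2.INTER_CUBIC));W=np.nan_to_num(cloud(d))
def top(x,y,r,a,b,n):
    m=(np.hypot(W[...,0]-x,W[...,1]-y)<r)&(W[...,2]>a)&(W[...,2]<b);P=np.ascontiguousarray(W[m][:,:2],dtype=np.float32);print(n,len(P),cv2.minAreaRect(P) if len(P) else "")
top(375,296,45,82,100,"glass");top(458,94,30,68,85,"bottle");top(543,399,80,22,36,"carton");top(515,242,40,9,30,"dish");top(512,-247,45,35,55,"clock")
w=env.get_image("wrist");cv2.imwrite("pics/w9.png",w["color"][:,:,::-1])
E
```

```text
time_s: 32.93
ee_pos: [377.0, -277.2, 158.0]
ee_rot: [0.994, -0.114, 0.0, 0.0]
contact_force: [2.3, -0.1, 1.2]
opening: 87.6
gripper_force: 0.0
time_s: 33.27
ee_pos: [377.7, -276.2, 205.6]
ee_rot: [0.994, -0.113, 0.001, -0.001]
contact_force: [0.9, -0.3, 0.2]
opening: 87.7
gripper_force: 0.0
glass 123 ((375.5306396484375, 297.5207214355469), (60.4929313659668, 61.95353317260742), 70.12619018554688)
bottle 143 ((459.0840759277344, 97.4078369140625), (36.2243766784668, 36.14346694946289), 31.848764419555664)
carton 576 ((543.4254150390625, 401.1549072265625), (40.221336364746094, 122.3145523071289), 44.41695785522461)
dish 182 ((515.9652709960938, 242.10211181640625), (52.51901626586914, 55.75603103637695), 57.75416564941406)
clock 179 ((512.7388305664062, -248.57540893554688), (49.970115661621094, 28.291715621948242), 69.00474548339844)
```

View pics/s9.png

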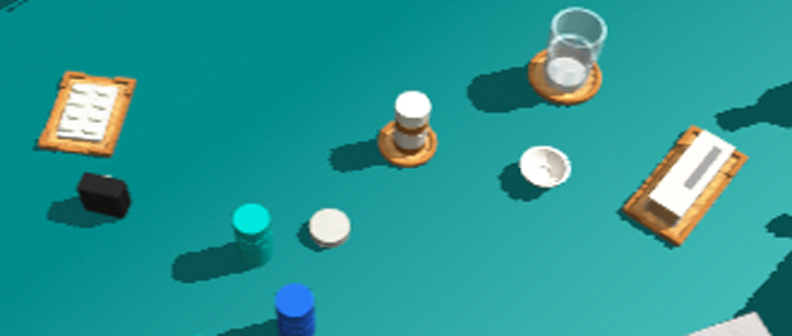

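View pics/w9.png

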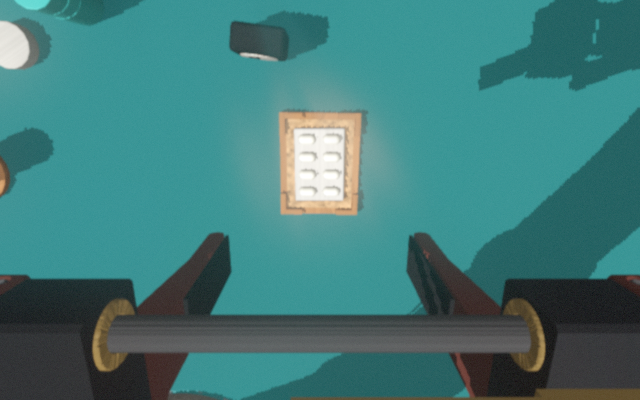

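All four things are on their own pads, within about 4 mm of centre. The blister pack spans (294–347,127–200) in the wrist view, inside the pad at (280–361,112–214). The dish and clock have not moved. Handing in.

```bash
python3 -c "
from plant import env
print(env.close_job())"
```

```text
the job is handed in; nothing more can be done
None
```

I placed the glass, bottle, carton and blister pack on their own pads, each within about 4 mm of centre by camera. The trinket dish and clock have not moved, and I handed the job in at about 33 s; the hand-in returned no verdict.

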